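Clear a cross-threaded die cap on the clay extruder and screw it home

ROBOT

A 6-joint arm with a two-finger parallel gripper is mounted at the origin on the work surface; the furniture and walls round the work are solid. World frame = base frame: x ahead of the robot, y to its left, z up, the work surface at z = 0. Lengths are in m, angles in rad, forces in N, time in s.
With the tool pointing down it reaches from about 0.35 to 0.975 m from the base axis. Payload 7.1 kg.
Tool frame: the origin (TCP) lies between the finger pads, 19 mm behind the fingertips; this is the grasp point; z points along the fingers, y is the line along which they close (so a half turn about z gives the same grasp; the last joint's range is limited). The gripper opens to 88 mm and grips with 3 to 60 N. Pads are 20 mm wide; open, the fingers measure 115 mm over their backs; the gripper's body (75 mm by 178 mm) begins 61 mm behind the grasp point.
Start: joints at [1.329, 0.423, 1.63, -0, 1.089, -0.019], TCP at [0.138, 0.61, 0.241] pointing down, gripper open.
Joint ranges: [-3, 3], [-0.9, 2.11], [0.09, 2.58], [-1.31, 4.45], [0.11, 2.69], [-2.54, 2.54]. Speed limits (rad/s): [2.39, 2.39, 3.01, 3.14, 3.14, 3.14].

INTERFACE

Orientations are given as a unit quaternion [w, x, y, z].
In Python, from station import move_pose, movel, movej, command_gripper, wait, inverse_kinematics, read_camera, camera_info, MotionError, job_done, get_time, get_joint_pos, get_qvel, get_effort, get_tcp_pos, get_ee_rot, get_ft_force, get_ft_torque, get_grip_width, get_finger_force gives the robot as it stands. Calls block until the motion is done:
- move_pose(position, orientation): joint-space move of the TCP to a pose.
- movel(position, frame=None, v=0.15, until_force=None): straight line of the TCP; frame=None keeps the orientation; v is the mean speed in m/s. With until_force (N) it stops when the force on the tool has changed by that much, and returns True; else False.
- movej(angles): joint-space move.
- command_gripper(opening): opening from 0.0 (shut) to 1.0 (fully open); the grip force is fixed at half the most; returns when the fingers have stopped.
- wait(seconds).
- inverse_kinematics(position, orientation): joint angles nearest the present ones, or None.
- read_camera(name): name is "side" or "top" or "wrist"; returns the picture (420x560x3 uint8, red, green, blue); there is no depth.
- camera_info(name): a dict with "intrinsics" (3x3 intrinsics, pixels), "dist" ([k1, k2, p1, p2, k3] as OpenCV has them; the pictures are not rectified), "T" (4x4, takes a point from camera to world coordinates); the wrist camera has in their place "tool_from_camera" (4x4, takes a point from camera to tool coordinates, whose origin is the TCP and whose axes are the flange's). Camera axes: x right, y up, looking along -z (the intrinsics and any distortion apply to the point x, -y, -z); pixel columns grow to the right and rows downward; lengths in m; the calibration is good to about 2 mm. A picture is of the moment at which its call begins: read the wrist's pose just before it. camera_info takes no time and is no camera call.
A pose or a line that the arm cannot do raises MotionError and nothing moves.
- job_done(): hands the job in; it is judged then, once.
Readings, each from a call of its own:
- get_time(): time.
- get_joint_pos(): joint angles.
- get_qvel(): joint speeds.
- get_effort(): joint torques, N m.
- get_tcp_pos(): TCP position.
- get_ee_rot(): TCP orientation.
- get_ft_force(): force on the tool from outside, world axes, zero at the start.
- get_ft_torque(): the same for the moment, N m.
- get_grip_width(): opening from 0.0 (shut) to 1.0 (fully open).
- get_finger_force(): force on a finger pad.
Only numpy, scipy, OpenCV 4.12 (cv2) and the standard library are available. Lean on these libraries where they do the work, as an engineer would, in place of code of your own. Each camera call takes 0.05 s, during which the arm holds its last target. There are 200 camera calls.

TASK

The die cap on the upright clay extruder was started crooked and sits crossed on its thread. Without taking it off the barrel, turn it backwards (anticlockwise seen from above) until you feel it drop level onto the thread, then screw it down clockwise, against the sprung washer under it, until it comes up against its stop, fully home and level. Do not force the thread, let go of the cap at the end, and leave the plunger, the spare die and the loop tool lying where they are.

Things in the scene. Friction and masses are not known exactly. Their poses are not given: they have to be found in the camera images.
- extruder: Barrel of a clay extruder, muzzle up, bolted to a plywood board (120 x 150 x 16 mm) that is fixed to the table. Round aluminium barrel 49 mm across with a dark band clamp, on an 84 mm flange; neck 44 mm across under the cap. Origin: centre of the board's underside, on the barrel's axis; z up.
- barrel_rim (a point): Centre of the barrel's rim, 140 mm above the board's underside, hidden under the cap. Below it the neck has a right-hand two-start thread, lead 13 mm per turn; where its starts lie round the neck is not known. Each thread ends at a solid stop. A sprung washer stands 2 mm proud of the rim and takes up to 9 N to press flush.
- die_cap: Loose dark knurled ring cap, 59 mm across, 22 mm high, about 0.12 kg, two lugs inside. Origin: centre of its lower edge; z along its axis, up. It starts crossed: one lug one thread too high, so its z axis leans about 0.13 rad towards its low side, origin about 126 mm up; turned clockwise so, it jams crooked. Dropped level, its origin is 125.6 mm up; home, 122 mm. It stays where it is let go.
- cap_grip (a point): On the cap's axis, 10 mm above its lower edge: grip the side here from above (TCP about 11 mm higher). With fingers closing across the lean it can level itself in the grip. Turned back 0.3 to 0.9 rad under a light push (3 to 8 N) it rides up, then the push falls off and it can sink some 3 mm; let go, it lies level.
- cap_top (a point): Centre of the cap's flat top, 22 mm above its lower edge, a steel die with a star hole. From the drop it is 1.7 rad clockwise to home (up to 2.5 if turned back further). It turns with under 0.1 N m; at the stop the moment rises steeply: 0.1 to 0.3 N m is enough. A grip over about 18 N that keeps turning against the stop overloads the thread.
- plunger: Bystander, loose on the table to the left of the board: the extruder's plunger, a steel rod with a turned wooden handle and a 39 mm aluminium piston, 240 mm long, lying along its x axis. Origin: on the table under its middle.
- spare_die: Loose steel disc 36 mm across, 5 mm thick, with a cross-shaped hole, flat on the table to the right of the board. Bystander. Origin: centre of its underside.
- loop_tool: Small wooden modelling tool with a wire loop, 76 mm long, 10 mm high, flat on the table to the right of the board. Bystander. Origin: centre of its underside.
Mind the look-alikes: they are no part of the job. What is shaped like the die_cap but blue or green is not meant.

How it is judged:
By the outcome, as a careful person would: the job done as asked, in the order asked, and still so for the second after the job is handed in, with the robot touching nothing.
It also fails if it takes over 54 s, if anything falls off the work surface, if the arm or the gripper's body presses on something with over 40 N, if the wrist force passes 120 N, or if a joint passes its speed limit or range.

## Working session

There is one attempt and no reset: what is moved stays moved. The work goes in short steps, each a Python script; the robot and the scene stay as the last script left them, time stands still between calls to the robot, and variables do not carry over. Pictures are saved under pics/ and viewed, at most 10 in all, crops included, and the job is handed in when it is done.

```bash
ls; mkdir -p pics; python3 - <<'E'
from station import *
import cv2
for n in("top","side"):
    im=read_camera(n); cv2.imwrite(f"pics/{n}0.png",im[:,:,::-1]); i=camera_info(n); print(n,i)
i=camera_info("wrist");print(i);print(get_time(),get_ee_rot(),get_ft_force())
E
```

```text
pics
top {'intrinsics': array([[460.22693694,   0.        , 280.30413341],
       [  0.        , 460.22693694, 205.76768637],
       [  0.        ,   0.        ,   1.        ]]), 'dist': array([0.00759609, 0.        , 0.        , 0.        , 0.        ]), 'T': array([[ 0.02250367,  0.98894587, -0.1465594 ,  0.41149792],
       [-0.99914558,  0.02733028,  0.03100264,  0.04913133],
       [ 0.03466544,  0.1457365 ,  0.98871592,  0.95598307],
       [ 0.        ,  0.        ,  0.        ,  1.        ]])}
side {'intrinsics': array([[455.41396093,   0.        , 286.86594952],
       [  0.        , 455.41396093, 208.80435012],
       [  0.        ,   0.        ,   1.        ]]), 'dist': array([-0.11749594,  0.        ,  0.        ,  0.        ,  0.        ]), 'T': array([[ 0.99770207,  0.05289851, -0.04233598,  0.50124655],
       [-0.0641638 ,  0.53697803, -0.84115254, -0.80706101],
       [-0.02176222,  0.84193607,  0.53913826,  0.67953934],
       [ 0.        ,  0.        ,  0.        ,  1.        ]])}
{'intrinsics': array([[301.54554057,   0.        , 280.97219937],
       [  0.        , 301.54554057, 207.65056864],
       [  0.        ,   0.        ,   1.        ]]), 'dist': array([-0.04979525,  0.        ,  0.        ,  0.        ,  0.        ]), 'tool_from_camera': array([[ 1.14485424e-03,  9.52105017e-01,  3.05769074e-01,
         8.47549331e-02],
       [ 9.99999100e-01, -1.30391496e-03,  3.15959909e-04,
         2.53022213e-04],
       [ 6.99523884e-04,  3.05768437e-01, -9.52105653e-01,
        -1.42447532e-01],
       [ 0.00000000e+00,  0.00000000e+00,  0.00000000e+00,
         1.00000000e+00]])}
0.1 [-8.23824671e-05  1.11164907e-01  9.93801762e-01 -6.44204351e-04] [ 0.31488909  0.98260061 -0.505486  ]
```

View pics/top0.png

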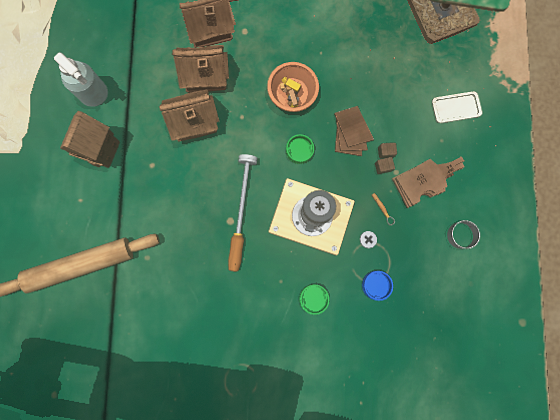

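View pics/side0.png

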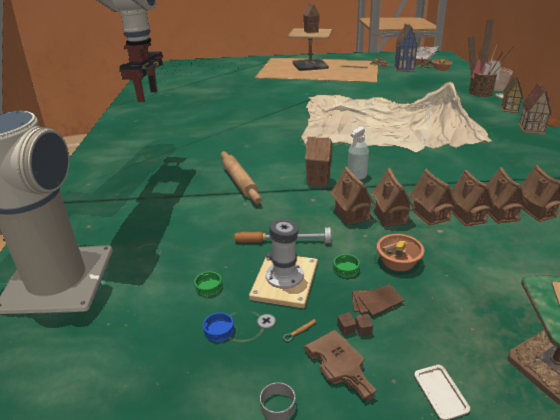

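Candidates (top picture): the dark cap on the barrel at (319,206), green rings at (300,148) and (314,298), the blue ring at (377,285), and a bare metal ring at (465,235). I choose the dark one on the barrel. The plunger is at (242,215), the spare die at (369,240) and the loop tool at (384,208).

```bash
cat > h.py <<'E'
from station import *
import numpy as np, cv2
from scipy.spatial.transform import Rotation as R
def R_(q): return R.from_quat([q[1],q[2],q[3],q[0]])
def cam(name):
    """K,dist,T (camera to world), picture"""
    i=camera_info(name)
    if name=="wrist":
        A=np.eye(4);A[:3,:3]=R_(get_ee_rot()).as_matrix();A[:3,3]=get_tcp_pos();T=A@i["tool_from_camera"]
    else:T=i["T"]
    return i["intrinsics"],i["dist"],T,read_camera(name)
def ray(c,px):
    u=cv2.undistortPoints(np.array(px,float).reshape(-1,1,2),c[0],c[1])[:,0]
    d=np.c_[u[:,0],-u[:,1],-np.ones(len(u))]@c[2][:3,:3].T
    return c[2][:3,3],d/np.linalg.norm(d,axis=1)[:,None]
def onplane(c,px,z):
    o,d=ray(c,px); return o+d*((z-o[2])/d[:,2])[:,None]
def tri(rays):
    A=0;b=0
    for o,d in rays:
        P=np.eye(3)-np.outer(d,d);A=A+P;b=b+P@o
    p=np.linalg.solve(A,b);return p,[np.linalg.norm((np.eye(3)-np.outer(d,d))@(p-o)) for o,d in rays]
def proj(c,P):
    q=(np.atleast_2d(P)-c[2][:3,3])@c[2][:3,:3]; q=q*[1,-1,-1]
    return cv2.projectPoints(q,np.zeros(3),np.zeros(3),c[0],c[1])[0][:,0]
def down(yaw): return np.array([0,np.cos(yaw/2),np.sin(yaw/2),0])  # tool x at world angle yaw
E
python3 - <<'E'
from h import *
c=cam("top");im=c[3];hsv=cv2.cvtColor(im,cv2.COLOR_RGB2HSV)
m=cv2.inRange(hsv,(15,40,150),(35,170,255));m[:170]=0;m[260:]=0;m[:,:262]=0;m[:,365:]=0
cs,_=cv2.findContours(m,0,2);k=cv2.convexHull(np.vstack([x for x in cs if cv2.contourArea(x)>30]))
r=cv2.minAreaRect(k);bp=cv2.approxPolyDP(k,6,True)[:,0]
print(bp);w=onplane(c,bp,.016);print(w.round(4),np.linalg.norm(w-np.roll(w,-1,0),axis=1),w.mean(0))
def star(c,im,x,y,s=14):
    g=im[y-s:y+s,x-s:x+s].max(2); return g
s=cam("side")
a=np.hstack([cv2.resize(im[180:245,275:355],None,fx=5,fy=6.15,interpolation=2),cv2.resize(s[3][210:290,250:320],(400,400),interpolation=2)])if 0 else None
A=cv2.resize(im[180:250,280:360],(400,350),interpolation=2);B=cv2.resize(s[3][212:282,245:325],(400,350),interpolation=2)
cv2.imwrite("pics/crop.png",np.hstack([A,B])[:,:,::-1])
p=w.mean(0);p[2]=.148;print(proj(c,p),proj(s,p))
E
```

```text
[[287 178]
 [354 201]
 [337 254]
 [269 232]]
[[ 0.6097  0.007   0.016 ]
 [ 0.5651 -0.1335  0.016 ]
 [ 0.4545 -0.0984  0.016 ]
 [ 0.4959  0.0416  0.016 ]] [0.14738633 0.11603322 0.1460071  0.11893127] [ 0.53131015 -0.04582235  0.016     ]
[[319.37686193 206.81243568]] [[283.29366732 227.03541281]]
```

View pics/crop.png

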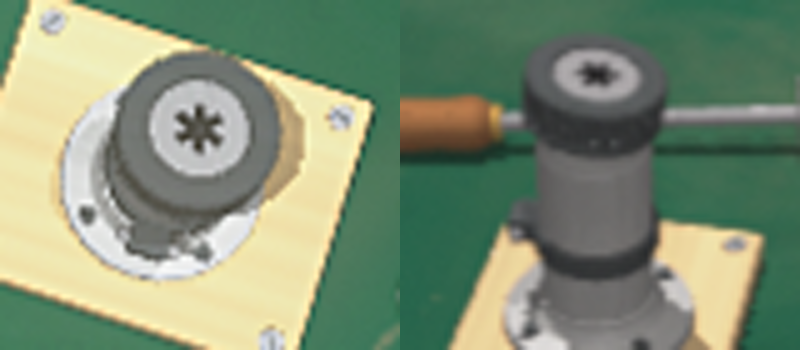

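The crop confirms the dark knurled cap with the star hole, at top (319.8,205.6) and side (284.4,226.8). This matches the board centre (0.531,-0.046) projected to z≈0.148. Next I need the lean direction from close oblique wrist views.

```bash
python3 - <<'E'
from h import *
import pickle
C=np.array([.531,-.046]);out=[]
for yaw,off in((np.pi/2,.115),(0.2,.115)):
    p=np.r_[C+off*np.array([np.cos(yaw),np.sin(yaw)]),.205]
    for y in (yaw,):
        try: move_pose(p,down(y))
        except MotionError as e: print(yaw,e);continue
        c=cam("wrist");out.append(c);print(get_time(),get_joint_pos(),proj(c,[*C,.148]))
pickle.dump(out,open("v.pkl","wb"))
t=[]
for c in out:
    x,y=proj(c,[*C,.148])[0].astype(int);y=min(max(y,60),360);t.append(cv2.resize(c[3][y-60:y+60,x-60:x+60],(400,400),interpolation=2))
cv2.imwrite("pics/w.png",np.hstack(t)[:,:,::-1])
E
```

```text
2.6333 [1.08309063e-01 3.40610630e-01 1.85689962e+00 8.87246256e-05
 9.43946278e-01 1.06939285e-01] [[280.71876273 361.32029836]]
3.7917 [-5.35799853e-02  4.90889507e-01  1.61284236e+00  9.21543823e-05
  1.03825645e+00  1.31528854e+00] [[281.3486624  360.45045254]]
```

View pics/w.png

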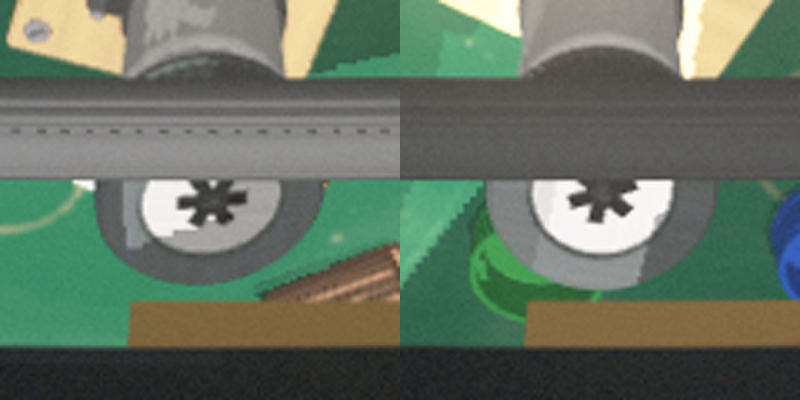

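The gripper hides the cap at rows over about 323, so these views are no use. I'll tilt the tool so that the cap lies near the image centre.

```bash
python3 - <<'E'
from h import *
import pickle
out=[];tc=camera_info("wrist")["tool_from_camera"]
for yaw in(0.2,1.5):
    Rt=(R_(down(yaw))*R.from_euler('y',-27,degrees=True));q=np.roll(Rt.as_quat(),1)
    M=Rt.as_matrix();look=-M@tc[:3,2]
    p=np.array([.531,-.046,.148])-.23*look-M@tc[:3,3]
    print(p,look)
    try: move_pose(p,q)
    except MotionError as e: print(yaw,e);continue
    c=cam("wrist");out.append(c);print(get_time(),get_joint_pos(),proj(c,[.531,-.046,.148]))
pickle.dump(out,open("v.pkl","wb"))
cv2.imwrite("pics/w2.png",np.hstack([cv2.resize(c[3][150:270,220:340],(400,400),interpolation=2) for c in out])[:,:,::-1])
E
```

```text
[ 0.552796   -0.04167828  0.22260809] [-0.69015835 -0.14101854 -0.70978534]
4.3667 [-0.03960648  0.55998114  1.52896289 -0.10761719  1.50958521  1.36183968] [[281.4846361  209.40409384]]
[ 0.53266618 -0.02384223  0.22260809] [-0.04873698 -0.70273002 -0.70978534]
5.2333 [ 0.17412103  0.38382397  1.82839756 -0.51340387  1.10893907  0.52270195] [[280.18157052 208.15836686]]
```

View pics/w2.png

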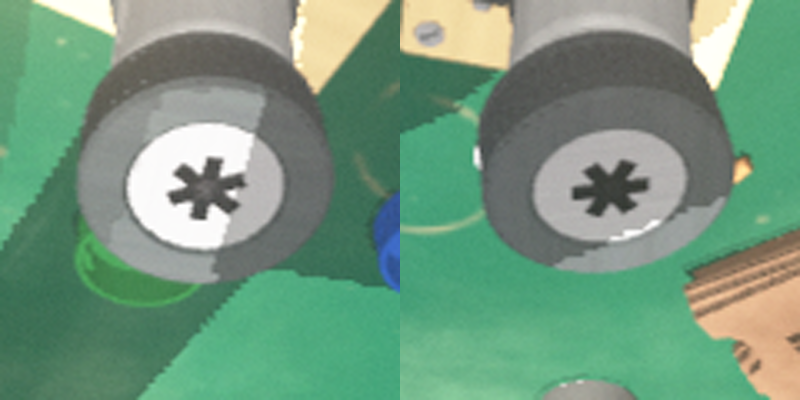

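The pictures show the cap's disc with star hole at about (281,206) in view 1 and (283,206) in view 2, and both outlines are clean. I'll fit a 3D circle to the disc's edge rays from both views.

```bash
python3 - <<'E'
from h import *
import pickle
from scipy.optimize import least_squares
out=pickle.load(open("v.pkl","rb"));E=[]
for k,c in enumerate(out):
    hsv=cv2.cvtColor(c[3],cv2.COLOR_RGB2HSV);print(hsv[206,250:320:3,2])
    for th in(140,150,160):
        m=((hsv[...,1]<60)&(hsv[...,2]>th)).astype(np.uint8)
        n,l,st,_=cv2.connectedComponentsWithStats(m,connectivity=4)
        j=np.bincount(l[190:222,266:300][m[190:222,266:300]>0]).argmax()
        cs,_=cv2.findContours((l==j).astype(np.uint8),0,cv2.CHAIN_APPROX_NONE)
        h=cv2.convexHull(max(cs,key=cv2.contourArea));e=cv2.fitEllipse(h);print(th,st[j],np.round(e[0],1),np.round(e[1],1),round(e[2]))
        if th==150:
            t=np.linspace(0,2*np.pi,60,endpoint=False);a=np.radians(e[2]);A=e[1][0]/2*np.cos(t);B=e[1][1]/2*np.sin(t)
            E.append(np.c_[e[0][0]+A*np.cos(a)-B*np.sin(a),e[0][1]+A*np.sin(a)+B*np.cos(a)])
def f(x,idx):
    r=[]
    nv=np.array([x[3],x[4],1]);nv/=np.linalg.norm(nv)
    for i in idx:
        o,d=ray(out[i],E[i]);P=o+d*(((x[:3]-o)@nv)/(d@nv))[:,None];r.append(np.linalg.norm(P-x[:3],axis=1)-x[5])
    return np.concatenate(r)*1000
for idx in((0,1),(0,),(1,)):
    if len(idx)==2:
        s=least_squares(f,[.531,-.046,.148,0,0,.019],args=(idx,));x=s.x;r0=x[5]
    else:
        s=least_squares(lambda y:f(np.r_[y,r0],idx),[.531,-.046,.148,0,0],args=()) ;x=s.x
    print(idx,x.round(4),"rms mm",np.sqrt((s.fun**2).mean()),"lean",np.hypot(x[3],x[4]),"dir",np.arctan2(x[4],x[3]))
E
```

```text
[144 146 137 252 251 250 251 251 176  92 117 101  85  82 134 189 187 188
 164 109 110 108 108 102]
140 [ 244  176   61   59 2357] [275.2 203.8] [57.4 63.4] 50
150 [ 254  176   51   49 1578] [279.8 198.9] [50.  53.1] 98
160 [ 258  177   47   48 1465] [281.6 199.7] [47.  51.1] 26
[107 107 109 100 181 179 179 142  78  66  60  65  60  62  63 166 180 179
 180 102 106 108 107 126]
140 [ 260  189   58   43 1349] [286.2 209.9] [41.7 58.2] 80
150 [ 260  189   57   43 1286] [285.8 209.9] [41.4 59.7] 78
160 [261 189  45  34 906] [282.6 205.5] [33.  44.9] 79
(0, 1) [ 0.5378 -0.045   0.1489  0.2264  0.1798  0.021 ] rms mm 2.6743054107126847 lean 0.28915993682997176 dir 0.6712414373482791
(0,) [ 0.5301 -0.0447  0.1365  0.4186  0.1356] rms mm 5.639164559707726e-05 lean 0.4400683685869449 dir 0.31329449941188525
(1,) [ 0.5359 -0.0353  0.1623  0.1362 -0.0106] rms mm 0.00019810418031661047 lean 0.13657089927271282 dir -0.07769718970070336
```

```bash
cat > fit.py <<'E'
from h import *
from scipy.optimize import least_squares
from scipy.ndimage import map_coordinates, gaussian_filter
def edge(c,ctr,r0,r1):
    g=gaussian_filter(np.log(c[3].max(2).astype(float)+5),.7);t=np.linspace(0,2*np.pi,120,endpoint=False);rs=np.arange(r0,r1,.1)
    u=ctr[0]+np.outer(np.cos(t),rs);v=ctr[1]+np.outer(np.sin(t),rs)
    G=np.gradient(map_coordinates(g,[v,u],order=1),axis=1);k=G.argmin(1)
    p=np.c_[u[range(120),k],v[range(120),k]].astype(np.float32)
    for _ in range(6):
        (cx,cy),(a,b),an=e=cv2.fitEllipseDirect(p);an=np.radians(an);d=p-[cx,cy]
        q=np.hypot((d@[np.cos(an),np.sin(an)])*2/a,(d@[-np.sin(an),np.cos(an)])*2/b)
        p=p[abs(q-1)<max(.03,2*np.median(abs(q-1)))].astype(np.float32)
    print(len(p),np.round(e[0],2),np.round(e[1],2),round(e[2],1));return p
def f(x,V,E):
    r=[];nv=np.array([x[3],x[4],1]);nv/=np.linalg.norm(nv)
    for c,e in zip(V,E):
        o,d=ray(c,e);P=o+d*(((x[:3]-o)@nv)/(d@nv))[:,None];r.append(np.linalg.norm(P-x[:3],axis=1)-x[5])
    return np.concatenate(r)*1000
def fit(V,E,r=None):
    s=least_squares(lambda y:f(y if r is None else np.r_[y,r],V,E),[.531,-.046,.148,0,0,.019][:6 if r is None else 5],x_scale=.01)
    x=s.x;print(x.round(4),"rms mm",np.sqrt((s.fun**2).mean()).round(3),"lean",np.hypot(x[3],x[4]).round(3),"dir",np.arctan2(x[4],x[3]).round(3));return x
E
python3 - <<'E'
from fit import *
import pickle
V=pickle.load(open("v.pkl","rb"));E=[edge(c,z,15,29) for c,z in zip(V,[(281.5,206),(282.5,206)])]
x=fit(V,E)
for i in 0,1: fit([V[i]],[E[i]],x[5])
E
```

```text
117 [281.29 205.32] [37.46 46.95] 85.8
115 [282.5  205.24] [33.09 46.28] 79.3
[ 0.5329 -0.0455  0.1465  0.131  -0.0089  0.0179] rms mm 0.234 lean 0.131 dir -0.068
[ 0.5332 -0.0454  0.1468  0.1331 -0.0167] rms mm 0.222 lean 0.134 dir -0.125
[ 5.329e-01 -4.650e-02  1.454e-01  1.243e-01  3.000e-04] rms mm 0.226 lean 0.124 dir 0.002
```

The fit is good: disc radius 18.0 mm, rms 0.23 mm, lean 0.131 towards direction -0.07, and origin at about (0.530,-0.0455). I'll grip with the fingers closing along world y at yaw π-0.07, which leaves j6 room to turn back 0.9 and then forward 2.5.

```bash
python3 - <<'E'
from h import *
yaw=np.pi-.07;q=down(yaw)
move_pose([.531,-.0455,.215],q);print(get_time(),get_joint_pos().round(3))
f0=get_ft_force();t0=get_ft_torque()
movel([.531,-.0455,.147],v=.1);print(get_time(),get_tcp_pos(),get_ft_force()-f0,f0)
for o in(.70,.675,.665,.655,.645):
    command_gripper(o);print(o,get_time(),round(get_grip_width(),4),get_finger_force(),(get_ft_force()-f0).round(2),(get_ft_torque()-t0).round(3))
    if np.max(get_finger_force())>5:break
np.save("f0.npy",np.r_[f0,t0])
E
```

```text
7.075 [-0.108  0.324  1.855 -0.     0.963 -1.608]
7.9083 [ 0.53135476 -0.0455101   0.1473204 ] [-0.75584182  0.32813255  0.51970771] [ 0.72532983  0.20065261 -0.80514639]
0.7 8.5167 0.7037 0.0 [-1.22  0.12  0.99] [ 0.038  0.008 -0.008]
0.675 8.7833 0.6754 2.331756053608842 [-1.44 -0.42  1.18] [ 0.103 -0.023 -0.045]
0.665 9.0 0.6711 23.92880926374346 [-0.52  1.05  1.19] [0.089 0.004 0.007]
```

```bash
cat > turn.py <<'E'
from h import *
B=np.load("f0.npy");XY=np.array([.531,-.0455])
def F(): return get_ft_force()-B[:3],get_ft_torque()-B[3:]
def mz():  # moment about the tool axis at TCP is reported at the tool; print both
    return F()[1][2]
def row(tag,yaw,z):
    f,t=F();print(tag,f"t{get_time():.2f} yaw{yaw:.3f} zc{z*1e3:.2f} z{get_tcp_pos()[2]*1e3:.2f} f",f.round(1),"m",t.round(3),"g%.1f"%get_finger_force(),flush=True);return f,t
E
python3 - <<'E'
from turn import *
command_gripper(.670);yaw=np.pi-.07;z=get_tcp_pos()[2];z=.147
row("a",yaw,z)
for i in range(10):
    z-=.0004;movel([*XY,z],v=.01);f,t=row("p",yaw,z)
    if f[2]>4.5:break
for i in range(2):
    yaw+=.05;move_pose([*XY,z],down(yaw));row("r",yaw,z)
np.save("s.npy",[yaw,z])
E
```

```text
a t9.22 yaw3.072 zc147.00 z146.99 f [-1.5  1.3  0.4] m [ 0.165 -0.055 -0.056] g12.0
p t9.47 yaw3.072 zc146.60 z146.89 f [-2.1  0.4  5.1] m [0.246 0.244 0.024] g12.0
r t9.72 yaw3.122 zc146.60 z146.91 f [-1.1 -0.1  6.2] m [0.041 0.107 0.037] g12.1
r t9.97 yaw3.172 zc146.60 z146.97 f [-0.2 -1.3  6. ] m [-0.005  0.028  0.054] g12.1
```

```bash
python3 - <<'E'
from turn import *
yaw,z=np.load("s.npy");y0=np.pi-.07;pk=0
while yaw<y0+.86:
    f=F()[0][2];z+=np.clip((f-5.5)/14e3,-.0006,.0005)
    yaw+=.04;move_pose([*XY,z],down(yaw));row("b",yaw-y0,z);zz=get_tcp_pos()[2];pk=max(pk,zz)
    if pk-zz>.0016:print("DROP");break
for i in range(8):
    f=F()[0][2]
    if f>4:break
    z-=.0004;movel([*XY,z],v=.02);row("d",yaw-y0,z)
np.save("s.npy",[yaw,z])
E
```

```text
b t10.22 yaw0.140 zc146.64 z147.02 f [-1.4 -0.   6.5] m [0.063 0.073 0.077] g12.1
b t10.47 yaw0.180 zc146.71 z147.08 f [-1.1 -0.3  6.7] m [0.111 0.072 0.036] g12.1
b t10.72 yaw0.220 zc146.79 z147.14 f [-0.7 -0.2  6.2] m [0.08  0.005 0.086] g12.1
b t10.97 yaw0.260 zc146.85 z147.16 f [-1.5 -0.3  6.4] m [ 0.055 -0.032 -0.005] g12.1
b t11.22 yaw0.300 zc146.91 z147.15 f [ 0.  -0.7  5.1] m [-0.04  -0.169  0.07 ] g12.0
b t11.47 yaw0.340 zc146.88 z146.83 f [ 1.  -2.3  3.6] m [-0.157 -0.346 -0.017] g11.8
b t11.72 yaw0.380 zc146.74 z146.64 f [ 1.  -1.3  2.8] m [-0.121 -0.318 -0.058] g11.7
b t11.97 yaw0.420 zc146.54 z146.44 f [ 0.2 -0.9  2. ] m [-0.017 -0.24   0.002] g11.5
b t12.22 yaw0.460 zc146.30 z146.26 f [-0.  -1.   2.8] m [-0.027 -0.18  -0.01 ] g11.4
b t12.47 yaw0.500 zc146.10 z146.08 f [ 0.1 -0.9  2.5] m [-0.04  -0.189 -0.04 ] g11.3
b t12.72 yaw0.540 zc145.89 z145.88 f [ 0.5 -0.9  2.7] m [-0.032 -0.15  -0.062] g11.2
b t12.97 yaw0.580 zc145.69 z145.70 f [-0.3 -0.7  2.4] m [-0.006 -0.207 -0.049] g11.0
b t13.22 yaw0.620 zc145.47 z145.46 f [ 0.3 -0.9  3.1] m [-0.044 -0.181 -0.012] g10.9
DROP
d t13.47 yaw0.620 zc145.07 z144.98 f [-1.3 -1.   3.2] m [-0.028 -0.11  -0.034] g10.8
d t13.72 yaw0.620 zc144.67 z144.68 f [-0.9 -0.9  3.9] m [-0.032  0.066 -0.015] g10.7
d t13.97 yaw0.620 zc144.27 z144.62 f [-2.8 -0.4  7.8] m [-0.057  0.288 -0.052] g10.7
```

The push fell off and the cap sank about 2.5 mm. I'll let go, check that it is level with one tilted view, then regrip.

```bash
python3 - <<'E'
from fit import *
import pickle
command_gripper(.8);p=get_tcp_pos();print(get_time(),get_ft_force()-np.load("f0.npy")[:3])
movel([.531,-.0455,.2],v=.15)
tc=camera_info("wrist")["tool_from_camera"];yaw=np.pi+.2
Rt=(R_(down(yaw))*R.from_euler('y',-27,degrees=True));q=np.roll(Rt.as_quat(),1);M=Rt.as_matrix();look=-M@tc[:3,2]
t=np.array([.531,-.046,.1476]);move_pose(t-.23*look-M@tc[:3,3],q)
c=cam("wrist");print(get_time());pickle.dump([c],open("v2.pkl","wb"))
u=proj(c,t)[0];print(u)
cv2.imwrite("pics/l.png",cv2.resize(c[3][150:270,220:340],(480,480),interpolation=2)[:,:,::-1])
e=edge(c,u,15,29);fit([c],[e],.0179)
E
```

```text
14.3833 [-1.0382625   0.00764263  0.67009621]
15.5083
[280.87137371 208.63843958]
72 [282.34 205.31] [33.47 45.96] 89.3
[ 0.5329 -0.0444  0.1427 -0.0198  0.0022] rms mm 0.192 lean 0.02 dir 3.031
```

View pics/l.png

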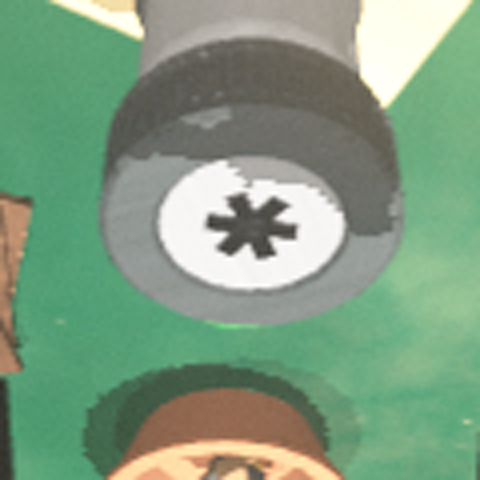

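The view shows the disc at (282,205) and the cap level (fitted lean 0.02, within noise). Next: regrip and screw it down.

```bash
python3 - <<'E'
from turn import *
import turn
yaw=y0=np.pi;z=.147
move_pose([*XY,.215],down(yaw));wait(.1);turn.B[:]=np.r_[get_ft_force(),get_ft_torque()];np.save("f0.npy",turn.B)
movel([*XY,z],v=.1);row("at",0,z)
command_gripper(.668);row("grip",0,z)
for i in range(6):
    if F()[0][2]>3:break
    z-=.0003;movel([*XY,z],v=.02)
row("p",0,z);hi=0
while y0-yaw<2.55:
    s=.06 if y0-yaw<1.4 else .04
    f=F()[0][2];z+=-s*.00207+np.clip((f-4.5)/14e3,-.0003,.0003)
    yaw-=s;move_pose([*XY,z],down(yaw));f,t=row("s",y0-yaw,z)
    if t[2]>.12 or abs(f).max()>20: print("STOP?");break
np.save("s.npy",[yaw,z])
E
```

```text
at t17.16 yaw0.000 zc147.00 z147.39 f [0.1 0.6 0.7] m [0.006 0.007 0.023] g0.0
grip t17.55 yaw0.000 zc147.00 z147.61 f [0.2 0.5 5.7] m [0.094 0.09  0.024] g17.7
p t17.55 yaw0.000 zc147.00 z147.61 f [0.2 0.5 5.7] m [0.094 0.09  0.024] g17.7
s t17.80 yaw0.060 zc146.96 z147.43 f [0.1 0.1 6.6] m [-0.062  0.036 -0.108] g17.7
s t18.05 yaw0.120 zc146.99 z147.32 f [ 0.5 -0.2  5.6] m [-0.043  0.044 -0.094] g17.7
s t18.30 yaw0.180 zc146.94 z147.19 f [-0.1  1.   5.7] m [-0.034  0.032 -0.054] g17.7
s t18.55 yaw0.240 zc146.90 z147.07 f [-0.1 -0.1  6. ] m [-0.011  0.01  -0.071] g17.7
s t18.80 yaw0.300 zc146.88 z146.94 f [0.2 0.4 5.5] m [-0.08  -0.025 -0.055] g17.7
s t19.05 yaw0.360 zc146.83 z146.84 f [-0.2  0.9  6. ] m [-0.008  0.045 -0.079] g17.7
s t19.30 yaw0.420 zc146.82 z146.76 f [-0.3 -0.4  4.8] m [-0.034  0.109 -0.034] g17.7
s t19.55 yaw0.480 zc146.71 z146.65 f [-0.5  0.9  4.8] m [0.022 0.089 0.025] g17.7
s t19.80 yaw0.540 zc146.61 z146.53 f [-0.6  0.2  4.1] m [ 0.029  0.052 -0.075] g17.7
s t20.05 yaw0.600 zc146.46 z146.42 f [-0.2  1.2  3.5] m [-0.014  0.096  0.013] g17.7
s t20.30 yaw0.660 z
[... 1630 characters left out ...]
 0.025  0.031] g17.7
s t25.30 yaw1.720 zc145.37 z145.46 f [-0.1  0.6  6.5] m [-0.127  0.022 -0.087] g17.7
s t25.55 yaw1.760 zc145.43 z145.46 f [-1.   0.3  4.4] m [-0.125 -0.027  0.026] g17.7
s t25.80 yaw1.800 zc145.34 z145.38 f [-0.2  0.7  5.4] m [-0.082 -0.011  0.031] g17.7
s t26.05 yaw1.840 zc145.32 z145.31 f [-0.2  0.6  5.4] m [-0.135  0.035 -0.083] g17.7
s t26.30 yaw1.880 zc145.30 z145.27 f [0.  0.9 5.5] m [-0.136  0.025 -0.02 ] g17.7
s t26.55 yaw1.920 zc145.29 z145.22 f [0.  0.1 4.4] m [-0.088  0.114 -0.039] g17.7
s t26.80 yaw1.960 zc145.20 z145.13 f [-0.6  0.2  4.7] m [-0.098  0.129 -0.069] g17.7
s t27.05 yaw2.000 zc145.13 z145.07 f [-0.4  0.3  4.7] m [-0.172  0.144  0.195] g17.5
STOP?
```

The moment rose at 2.0 rad, where the stop is expected (1.7 + 0.28 turned back beyond the drop). I'll confirm it gently with a lighter grip.

```bash
python3 - <<'E'
from turn import *
yaw,z=np.load("s.npy");y0=np.pi
def avg():
    m=[]
    for i in range(6): m.append(mz());wait(.02)
    return np.mean(m).round(3)
print(avg());command_gripper(.670);print("lighter",avg())
for i in range(6):
    yaw-=.02;move_pose([*XY,z],down(yaw));row("c",y0-yaw,z);a=avg();print(a)
    if a>.16:break
np.save("s.npy",[yaw,z])
E
```

```text
0.233
lighter 0.311
c t27.72 yaw2.020 zc145.13 z145.04 f [-0.2 -0.8  5. ] m [-0.234  0.218  0.398] g12.6
0.394
```

The stop is solid: the moment went from 0.23 to 0.39 N m within 0.02 rad. I'll let go and check with the same view as before.

```bash
python3 - <<'E'
from fit import *
import pickle
command_gripper(.85);movel([.531,-.0455,.205],v=.15)
tc=camera_info("wrist")["tool_from_camera"];t=np.array([.531,-.046,.1476]);V=[]
for yaw in(1.5,np.pi+.2):
    Rt=(R_(down(yaw))*R.from_euler('y',-27,degrees=True));q=np.roll(Rt.as_quat(),1);M=Rt.as_matrix();look=-M@tc[:3,2]
    move_pose(t-.23*look-M@tc[:3,3],q);wait(.1);V.append(cam("wrist"));print(get_time())
o=pickle.load(open("v2.pkl","rb"))[0]
E=[edge(c,proj(c,[.531,-.046,.144])[0],15,29) for c in V]
x=fit(V,E,.0179);fit(V[:1],E[:1],.0179);fit(V[1:],E[1:],.0179)
a=edge(o,(282.3,205.3),15,29);print("old",a.mean(0));print("pose diff",V[1][2][:3,3]-o[2][:3,3])
cv2.imwrite("pics/end.png",np.hstack([cv2.resize(c[3][150:270,220:340],(400,400),interpolation=2) for c in V])[:,:,::-1])
E
```

```text
29.55
32.1667
80 [281.72 201.67] [34.02 46.1 ] 90.6
89 [281.5  202.04] [33.67 45.84] 89.9
[ 5.307e-01 -4.520e-02  1.421e-01 -6.700e-03  2.000e-04] rms mm 0.252 lean 0.007 dir 3.118
[ 0.5308 -0.0467  0.1408 -0.0057  0.024 ] rms mm 0.182 lean 0.025 dir 1.806
[ 0.5318 -0.0448  0.1408 -0.0186 -0.0021] rms mm 0.188 lean 0.019 dir -3.029
114 [282.36 205.26] [33.28 46.22] 89.4
old [282.08838 204.58136]
pose diff [-2.70862932e-04  7.41655880e-04 -4.58906867e-05]
```

View pics/end.png

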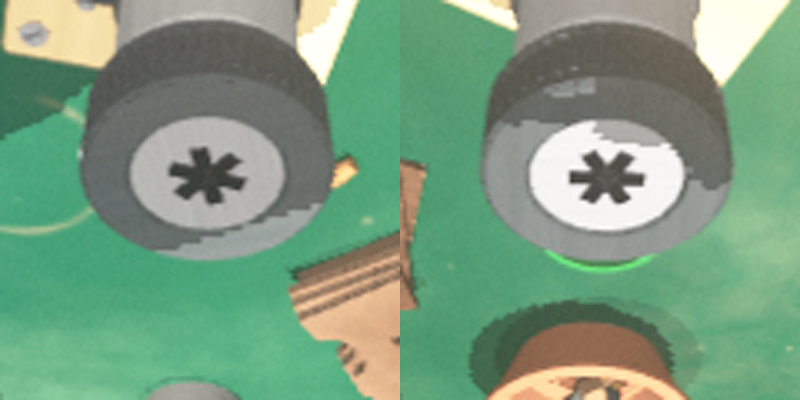

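The disc is level (two-view lean 0.007). It has moved from row 205.3 to 202.0, about 3.5 mm lower than at the drop against 3.6 expected, so the cap is home. The robot is clear of everything.

```bash
python3 -c "
from station import *
print(get_time());print(job_done())"
```

```text
32.1667
the job is handed in; nothing more can be done
None
```

The cap was turned back until it dropped level, then screwed clockwise to its stop, let go and handed in at 32 s; the last pictures show it level and about 3.5 mm below the drop (3.6 expected), but my final check of the stop briefly reached 0.39 N m at 12.6 N grip, above the 0.1–0.3 suggested.

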